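Hang the cask hoop on the sprung twin J-hook

ROBOT

A 6-joint arm with a two-finger parallel gripper is mounted at the origin on a cart in front of the work surface, level with it; the furniture and walls round the work are solid. World frame = base frame: x ahead of the robot, y to its left, z up, the work surface at z = 0. Lengths are in m, angles in rad, forces in N, time in s.
With the tool pointing down it reaches from about 0.4 to 0.825 m from the base axis. Payload 7 kg.
Tool frame: the origin (TCP) lies on the centre line of the jaws, within the pads' length; the fingertips stand 25 mm ahead of it and the grasp point (between the pads) lies 6 mm ahead of it; z points along the fingers, y is the direction in which the jaws open and shut (so a half turn about z gives the same grasp; the last joint's range is limited). The gripper opens to 88 mm and grips with 3 to 60 N. Pads are 19 mm wide; open, the fingers measure 130 mm over their backs; the gripper's body (78 mm by 193 mm) begins 47 mm behind the grasp point.
Start: joints at [1.622, 0.359, 0.012, 0, -1.224, -0.288], TCP at [0.158, 0.656, 0.252] pointing down, gripper open.
Joint ranges: [-3.07, 3.07], [-1.43, 2.12], [-1.02, 1.25], [-3.03, 1.67], [-3.05, -0], [-3.03, 3.03]. Speed limits (rad/s): [2.39, 2.39, 3.01, 3.14, 3.14, 3.14].

INTERFACE

Orientations are given as [roll, pitch, yaw] about the fixed x, y, z axes, in that order (R = Rz(yaw) Ry(pitch) Rx(roll)).
In Python, from station import * gives the robot as it stands. The module is installed in compiled form; this text tells all that it offers.
- The arm moves only by the tool step_arm, never from a script. Its argument "commands" is text: rows parted by semicolons, each of 6 numbers parted by spaces: the shift along the tool's x, y, z in mm, then the turn, a rotation vector about the tool's x, y, z in rad. A call has 1 to 8 rows; each row shifts and turns the commanded pose from where the row before left it, along the tool's axes as they then stand; what a row does not reach is not made up. A row lasts 1/8 s, in which the tool goes at most 62.5 mm and 10.7 degrees, less where a joint would pass 70% of its speed; a pose out of reach is approached as far as the arm can. A call is refused whole if a number of a shift passes 62.5 or a number of a turn 0.188, either way. A call with a gripper value outside its range is refused whole. "jaw" is the finger opening in mm, from 0 to 87.6, set as the call begins (left out, the last holds). The fingers move at their own pace and stop on an object; "grip_force" is the grip in N (left out, the last holds). Time passes only in rows, so rows that do not move let the fingers close. It gives the time, the measured TCP pose, the force and the opening at its end, in the units of the state.
- get_state(): the state, without advancing time (a new reading comes with each control period).
- grab_frame(name): name is "side" or "top" or "wrist"; returns a dict with "frame" (384x512x3 uint8, red, green, blue), "fovy" (degrees; the focal length in pixels is half the picture's height over the tangent of half this angle, whatever the lens; pixels are square), "cx", "cy" (the principal point, pixels), "k1" (the pictures are not rectified: a ray, as slopes to the right and down, at radius r is drawn at 1 + k1 r^2 times it, then the intrinsics apply), "rvec" (rotation vector, rad) and "tvec" (3), from world to camera coordinates, as OpenCV has them; the wrist camera has in their place "tool_from_camera" (4x4, takes a point from camera to tool coordinates, whose origin is the TCP and whose axes are the flange's). Camera axes: x right, y down, z forward; pixel columns grow to the right and rows downward; lengths in m; the calibration is good to about 2 mm. A picture is of the moment at which its call begins: read the wrist's pose just before it. There is no depth.
- job_done(): hands the job in, once; it reports no verdict.
Trained networks look in a picture, given as the dict that the camera call returned (one of the last four; its "shot" number tells which), for a name from the list of things; names that differ only in an ending like _2 or _b are one class to them, and where a whole thing is asked for, a point or a joint stands for the part that bears it (a point fixed in the world has none). Each returns a list of dicts, best first, with "conf" (0 to 1); they miss things now and then, are a little off and sometimes report something else, mostly with a low value. They report only what shows in the picture. A call takes as long as a camera call.
- recognise(picture, name): "pixel" ([column, row] in pixels, amid what is visible of it).
The state is a dict: "t": time; "q": joint angles; "qd": joint speeds; "joint_efforts": joint torques, N m; "eef_pos": TCP position; "ee_rot": TCP orientation; "force": force on the tool from outside, world axes, zero at the start; "moment": the same for the moment, N m; "width": finger opening in m.
Only numpy, scipy, OpenCV 4.12 (cv2) and the standard library are available. Lean on these libraries where they do the work, as an engineer would, in place of code of your own. Each camera call takes 0.05 s, during which the arm holds its last target.

TASK

Lift the steel cask hoop out of its wooden cradle by the top of its rim and hang it on the twin J-hook of the stand: carry the rim over the two upturned tips, push the sprung buffer back with it, let it down behind them until both prongs carry it, press it down with about 20 N to bed it, and ease it forward until it rests against the tips before you let go. The hoop must stay trapped between tips and buffer; do not drop it, let it snap forward or lean hard on the hook (stay well under 40 N), and leave the oil can, barrel tap and cork where they are.

Things in the scene. Friction and masses are not known exactly. Their poses are not given: they have to be found in the camera images.
- hoop_centre (a point): Centre of the plain steel cask hoop (loose, 0.25 to 0.5 kg): outer diameter 180 mm, inner 172 mm, band 22 mm wide along the ring's axis and 4 mm thick. At the start it stands upright on its rim in the cradle. Its x axis is the ring's axis (level); the top of the rim is 90 mm above this centre.
- hoop: The same hoop; its origin is also the ring's centre, with the same axes.
- cradle: Fixed wooden cradle, 100 x 170 mm, that holds the hoop upright in a slot 25 mm wide between two cheek boards whose tops are 61 mm above the worktop; slot floor 16 mm up. Origin at the middle of its underside; x points across the slot (along the hoop's axis), y along the slot.
- stand: Fixed grey steel stand: foot plate 150 x 120 x 14 mm, round post 26 mm thick, 275 mm tall. Origin at the foot of the post's axis, on the worktop. Its twin J-hook points to the stand's -x (roughly to the robot): two level round prongs 10 mm thick at y = -35 and +35 mm, each turned up at its end. The 60 mm gap between them is free of metal from x = -22 mm outwards, for the fingers.
- prongs (a joint): How far (m) the two prongs give way downwards together under load, on a stiff spring: 0 = unloaded, 1 mm per 10 N, stop at 0.008. It says nothing of their height.
- under_seat (a point): Point on the worktop below the seated hoop's centre, at x = -124 mm of the stand, with the stand's axes. The inner faces of the upturned tips are at x = -135 mm of the stand, their front faces at -146 mm; the tips end 12 mm above the prongs' upper sides. Seated, the hoop's axis lies along the stand's x and its centre 78 mm below the prongs' upper sides.
- post_top (a point): Top of the stand's post, on its axis, 275 mm above the worktop. The hook block is clamped on the post by hand, so the prongs' height is not exactly known: their upper sides lie anywhere from 238 to 262 mm above the worktop. No reading gives it; the clamp does not slip in use.
- buffer (a joint): Travel (m) of the sprung buffer: two rubber plates 12 mm wide, one over each prong, moving together along the prongs, from 3 to 47 mm above their upper sides. 0 = out, faces at x = -123 mm of the stand (12 mm behind the tips, less than the band's width); grows towards the post, hard stop at 0.028. It pushes out with 3 N plus 0.15 N per mm; about 0.011 with the hoop seated.
- oil_can: Loose bench oil can, 67 mm round, 142 mm tall, standing between the stand and the cradle, towards the back. Origin at its underside.
- barrel_tap: Loose brass barrel tap, 104 x 33 x 47 mm, lying on the worktop. Origin at its underside.
- cork_0: Loose wine cork, 24 mm round, 42 mm tall, standing on the worktop. Origin at its underside.

How it is judged:
By the outcome, as a careful person would: the job done as asked, in the order asked, and still so for the second after the job is handed in, with the robot touching nothing.
It also fails if it takes over 67 s, if anything falls off the work surface, if the arm or the gripper's body presses on something with over 40 N, if the wrist force passes 120 N, or if a joint passes its speed limit or range.

## Working session

There is one attempt and no reset: what is moved stays moved. The work goes in short steps, Python scripts to look and compute and a tool call to move; the robot and the scene stay as the last step left them, time stands still between calls to the robot, and variables do not carry over. Pictures are saved under pics/ and viewed, and the job is handed in when it is done.

Besides the shell and the picture viewer there is one more tool, called after "Emit:" as a command line: name --argument value ..., lists and objects as JSON in quotes. step_arm: Moves the arm, as the interface text tells. Its arguments: {"type":"object","properties":{"commands":{"type":"string"},"jaw":{"type":"number"},"grip_force":{"type":"number"}},"required":["commands"]}

```bash
mkdir -p pics; cat > h.py <<'E'
from station import *
import numpy as np, cv2
from scipy.spatial.transform import Rotation as R
def save(d,n): cv2.imwrite('pics/'+n+'.png',d['frame'][:,:,::-1])
def cam(d,st=None):
    H=d['frame'].shape[0]; f=H/2/np.tan(np.radians(d['fovy'])/2)
    if 'rvec' in d:
        Rm=R.from_rotvec(np.ravel(d['rvec'])).as_matrix(); t=np.ravel(d['tvec'])
    else:
        T=np.eye(4);T[:3,:3]=R.from_euler('xyz',st['ee_rot']).as_matrix();T[:3,3]=st['eef_pos']
        M=np.linalg.inv(T@np.array(d['tool_from_camera']));Rm=M[:3,:3];t=M[:3,3]
    return f,d['cx'],d['cy'],d['k1'],Rm,t
def proj(c,P):
    f,cx,cy,k,Rm,t=c; p=np.atleast_2d(P)@Rm.T+t; s=p[:,:2]/p[:,2:]
    r2=(s**2).sum(1,keepdims=True); return s*(1+k*r2)*f+[cx,cy]
def ray(c,px):
    f,cx,cy,k,Rm,t=c; d=(np.array(px,float)-[cx,cy])/f; s=d.copy()
    for _ in range(30): s=d/(1+k*(s@s))
    return -Rm.T@t, Rm.T@np.array([s[0],s[1],1])
def onz(c,px,z):
    o,v=ray(c,px); return o+v*(z-o[2])/v[2]
def tri(a):
    A=np.zeros((3,3));b=np.zeros(3)
    for c,px in a:
        o,v=ray(c,px);v=v/np.linalg.norm(v);M=np.eye(3)-np.outer(v,v);A+=M;b+=M@o
    return np.linalg.solve(A,b)
E
python3 - <<'E'
from h import *
s=get_state();print(s)
for n in ['side','top','wrist']:
    d=grab_frame(n);save(d,n+'0');c=cam(d,s)
    print(n,d['fovy'],d['cx'],d['cy'],d['k1'],'pos',-c[4].T@c[5],'fwd',c[4][2])
    for o in ['hoop','cradle','stand','post_top','buffer','prongs','oil_can','barrel_tap','cork_0','hoop_centre','under_seat']:
        try:
            print(o,[(np.round(r['pixel'],1),round(r['conf'],2)) for r in recognise(d,o)][:3])
        except Exception as e: print(o,e)
E
```

```text
{'t': 0.0, 'q': array([ 1.62211651e+00,  3.59381656e-01,  1.10829477e-02, -3.71543000e-04,
       -1.22413106e+00, -2.88093332e-01]), 'qd': array([-0.00127645, -0.00010324, -0.00095576,  0.00053018, -0.00042992,
        0.00039075]), 'joint_efforts': array([ 1.17076328e-03, -5.82722104e+01,  2.93057531e+01,  6.99724495e+00,
        7.05740356e-03, -1.55809826e-04]), 'eef_pos': array([0.15824791, 0.65572308, 0.25063268]), 'ee_rot': array([ 3.13992729e+00, -1.29265533e-04, -2.36899568e-01]), 'force': array([-0.03925756, -0.79553545,  0.43763734]), 'moment': array([-0.02116727, -0.00158358, -0.03206808]), 'width': 0.08763098425871367}
side 54.82373651925433 258.16939686762134 188.43072764216714 -0.06009452985816511 pos [ 0.0753439  -0.24385353  0.84309773] fwd [ 0.55130036  0.30007121 -0.77847619]
hoop [(array([333.6, 206.3]), 0.79)]
cradle [(array([317. , 238.2]), 0.75)]
stand [(array([198.7, 162.4]), 0.58)]
post_top [(array([193.8, 161.2]), 0.8), (array([319.1, 238.2]), 0.26)]
buffer [(array([187.5, 145.5]), 0.94)]
prongs [(array([169.2, 144.7]), 0.84)]
oil_can [(array([276.2, 206.4])
[... 537 characters left out ...]
[249.1, 160.1]), 0.15)]
post_top [(array([153.2, 162.3]), 0.65)]
buffer [(array([125.4, 145.4]), 0.94), (array([307.9, 163.8]), 0.57)]
prongs [(array([134.1, 195.5]), 0.93)]
oil_can [(array([250.4, 160.1]), 0.83)]
barrel_tap [(array([220.3, 232.7]), 0.51)]
cork_0 [(array([158. , 160.2]), 0.62)]
hoop_centre [(array([306.2, 163.9]), 0.81), (array([156.2, 164. ]), 0.34)]
under_seat [(array([159.3, 159.3]), 0.63)]
wrist 71.76656374430432 258.70885845354246 193.86244791612413 0.005620582407156667 pos [0.23134795 0.63922733 0.38317565] fwd [-0.26785893  0.06243749 -0.96143287]
hoop []
cradle []
stand []
post_top []
buffer []
prongs []
oil_can []
barrel_tap []
cork_0 []
hoop_centre []
under_seat []
```

```bash
python3 - <<'E'
import cv2
for n in ['side0','top0']:
    im=cv2.imread(f'pics/{n}.png')
    x0,y0,x1,y1=(130,90,400,310) if n=='side0' else (90,110,350,270)
    cv2.imwrite(f'pics/{n}z.png',cv2.resize(im[y0:y1,x0:x1],None,fx=800/(x1-x0)*0.9,fy=800/(x1-x0)*0.9,interpolation=cv2.INTER_CUBIC))
E
```

```text
(no output)
```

View pics/side0.png

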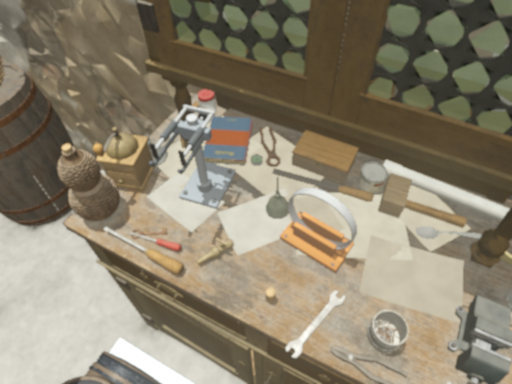

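View pics/side0z.png

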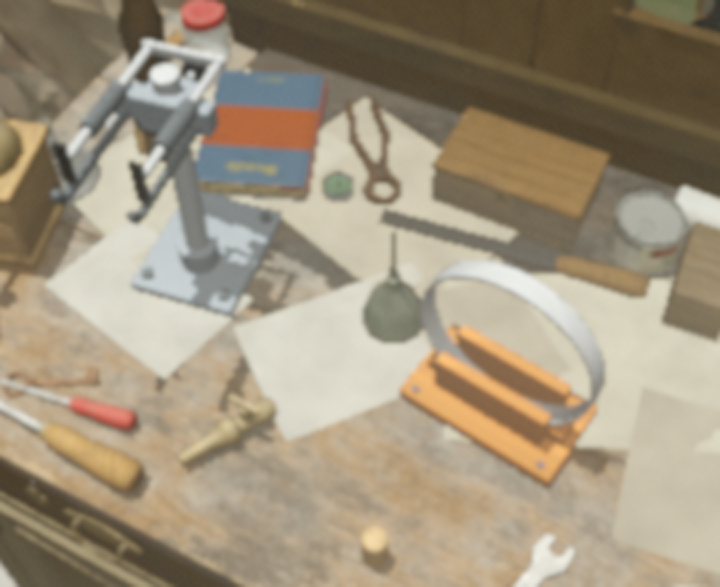

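View pics/top0z.png

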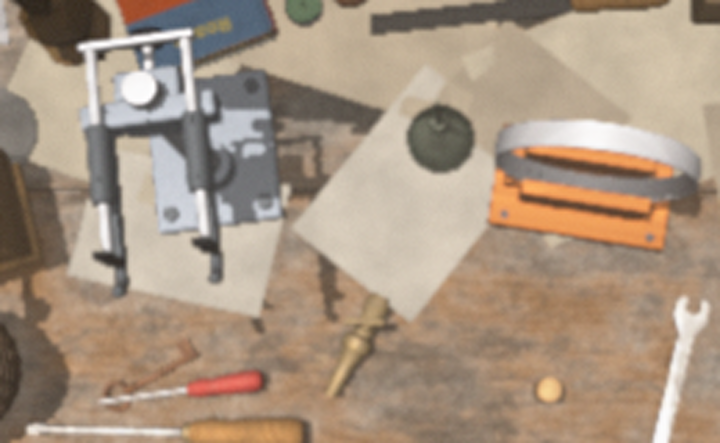

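```bash
python3 - <<'E'
import cv2
def z(n,x0,y0,w,h,o,k=8):
    im=cv2.imread(f'pics/{n}.png'); c=cv2.resize(im[y0:y0+h,x0:x0+w],None,fx=k,fy=k,interpolation=cv2.INTER_CUBIC)
    for i in range(0,w,10): cv2.putText(c,str(x0+i),(i*k,10),0,.35,(0,0,255)); cv2.line(c,(i*k,12),(i*k,20),(0,0,255))
    for i in range(0,h,10): cv2.putText(c,str(y0+i),(0,i*k+4),0,.35,(0,0,255)); cv2.line(c,(24,i*k),(30,i*k),(0,0,255))
    cv2.imwrite(f'pics/{o}.png',c)
z('side0',145,100,95,75,'za')
z('top0',112,115,80,75,'zb')
z('side0',275,182,95,75,'zc')
z('top0',262,147,90,60,'zd')
E
```

```text
(no output)
```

View pics/za.png

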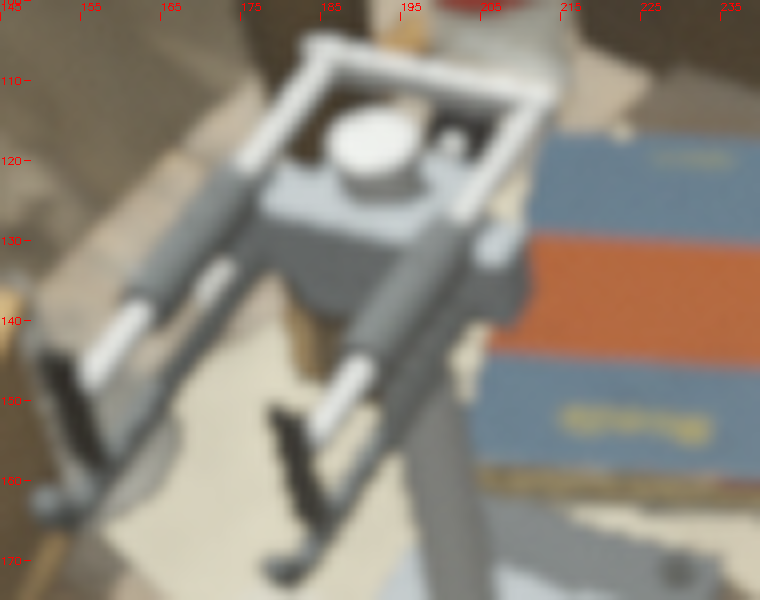

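View pics/zb.png

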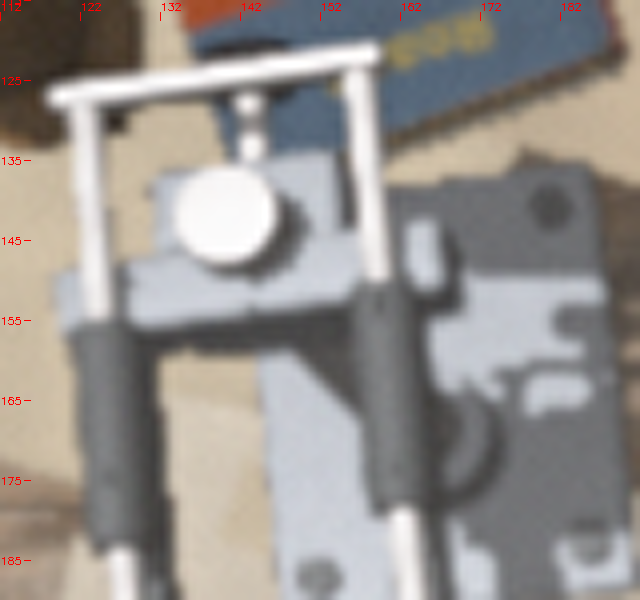

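View pics/zc.png

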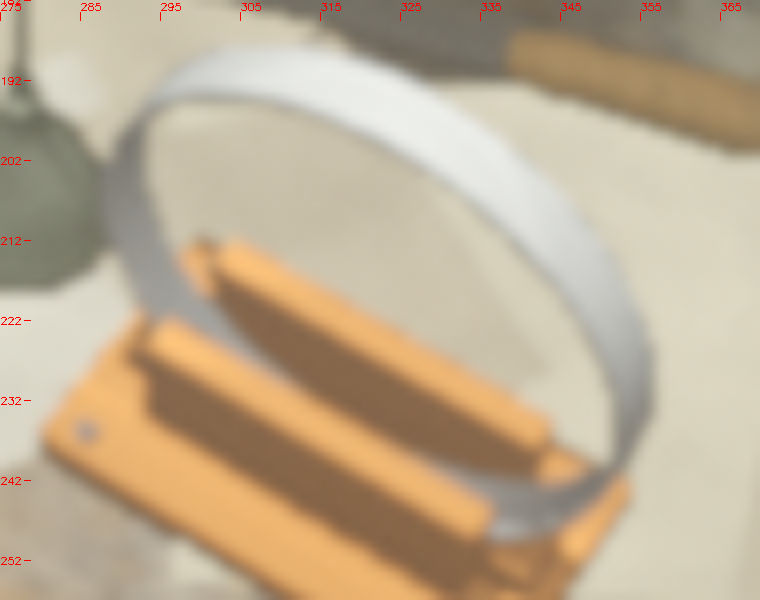

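View pics/zd.png

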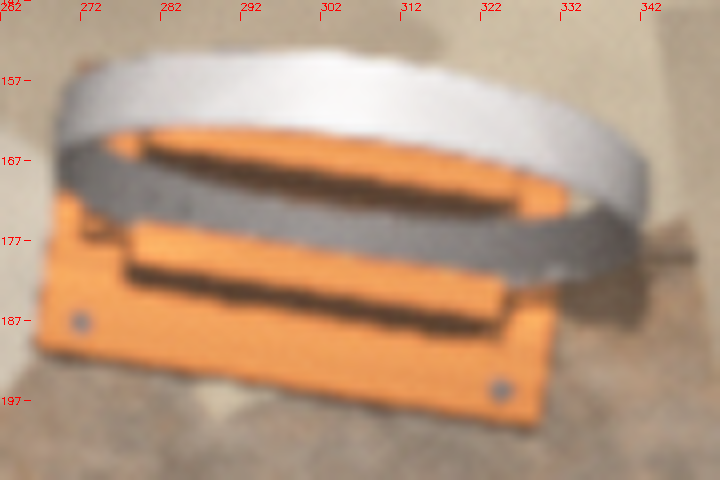

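```bash
python3 - <<'E'
import cv2
def z(n,x0,y0,w,h,o,k=8):
    im=cv2.imread(f'pics/{n}.png'); c=cv2.resize(im[y0:y0+h,x0:x0+w],None,fx=k,fy=k,interpolation=cv2.INTER_CUBIC)
    for i in range(0,w,10): cv2.putText(c,str(x0+i),(i*k,10),0,.35,(0,0,255)); cv2.line(c,(i*k,12),(i*k,20),(0,0,255))
    for i in range(0,h,10): cv2.putText(c,str(y0+i),(0,i*k+4),0,.35,(0,0,255)); cv2.line(c,(24,i*k),(30,i*k),(0,0,255))
    cv2.imwrite(f'pics/{o}.png',c)
z('top0',112,175,80,45,'ze',10)
z('side0',145,140,50,35,'zf',15)
E
```

```text
(no output)
```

View pics/ze.png

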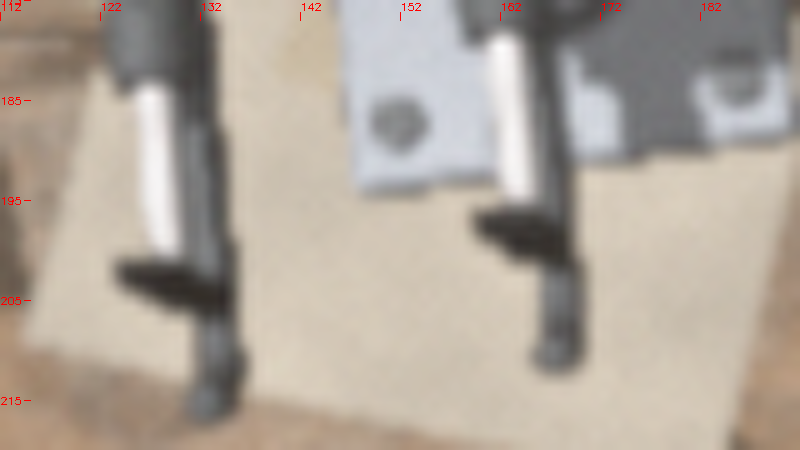

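View pics/zf.png

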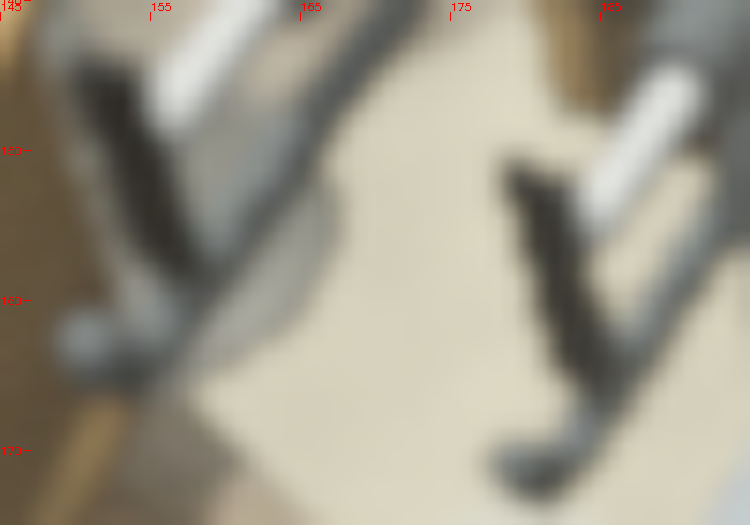

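```bash
cat > fit.py <<'E'
from h import *
from scipy.optimize import least_squares
s=get_state(); S=cam(grab_frame('side'));T=cam(grab_frame('top'))
th=np.linspace(0,2*np.pi,721)
def circ(p,dx,r=.09):
    L=np.c_[np.full_like(th,dx),r*np.cos(th),r*np.sin(th)]
    return L@R.from_euler('z',p[2]).as_matrix().T+[p[0],p[1],p[3]]
A=lambda l,o,k=8:np.array(l)/k+o
d=[(S,.011,A([(180,65),(240,48),(320,47),(400,70),(480,115),(560,195),(620,280),(653,370)],[275,182])),
(S,-.011,A([(180,98),(240,97),(320,118),(400,160),(480,222),(560,310),(605,390)],[275,182])),
(T,.011,A([(75,100),(120,65),(200,55),(320,50),(400,62),(480,80),(560,105),(620,140),(645,170)],[262,147])),
(T,-.011,A([(75,140),(130,128),(220,125),(320,130),(400,145),(480,165),(540,185),(600,210)],[262,147]))]
def res(p,per=False):
    out=[]
    for c,dx,pts in d:
        q=proj(c,circ(p,dx)); 
        D=pts[:,None]-q[None]; j=(D**2).sum(2).argmin(1)
        tan=np.roll(q,-1,0)-np.roll(q,1,0); n=np.c_[-tan[:,1],tan[:,0]]; n/=np.linalg.norm(n,axis=1,keepdims=True)
        out.append((D[np.arange(len(pts)),j]*n[j]).sum(1))
    return out if per else np.concatenate(out)
f=least_squares(res,[.55,-.1,0,.106],x_scale=.01,diff_step=1e-3); print('hoop',f.x,[np.round(a,1) for a in res(f.x,True)])
f=least_squares(lambda p:res([*p,.106]),[.55,-.1,0],diff_step=1e-3);print('hoop zfix',f.x,[np.round(a,1) for a in res([*f.x,.106],True)])
def sp(p):
    L=np.array([[0,0,.275],[-.1405,.035,p[3]+.012],[-.1405,-.035,p[3]+.012],[-.123,.035,p[3]+.047],[-.123,-.035,p[3]+.047]])
    return L@R.from_euler('z',p[2]).as_matrix().T+[p[0],p[1],0]
SP=np.array([[145+375/8,100+142/8],[150.7,162.5],[180.2,171],[151.2,144.8],[180.2,151.4]])
TP=np.array([[140.5,141.6],[133,214.5],[167.3,210.2],[127,202.7],[163,198]])
w=np.array([1,1,1,.4,.4])[:,None]
g=lambda p:np.r_[((proj(S,sp(p))-SP)*w).ravel(),((proj(T,sp(p))-TP)*w).ravel()]
f2=least_squares(g,[.5,.2,0,.25]); print('stand',f2.x); print(np.round(g(f2.x).reshape(-1,2),1))
for i in range(3): print(tri([(S,SP[i]),(T,TP[i])]))
for o,a,b in [('can',(276.2,206.4),(250.4,160.1)),('tap',(216.6,248.3),(220.3,232.7)),('cork',(268.6,293.9),None)]:
    print(o,tri([(S,a),(T,b)]) if b else onz(S,a,.02))
E
python3 fit.py
```

```text
hoop [ 0.5769734  -0.13953581 -0.19894599  0.10964564] [array([-0.1,  0.5, -0.5, -1.3, -1.5, -0.6, -0.1,  0.3]), array([0.6, 0.6, 0.4, 0.5, 0.6, 0.4, 0.1]), array([ 0.2,  0.8,  0.8, -0.6, -0.6, -0.5, -0.6,  0.2,  1.4]), array([-0.2,  0.1,  0.1, -0.3, -0.1,  0. ,  0.2,  0.1])]
hoop zfix [ 0.57884565 -0.13878623 -0.19055574] [array([-0.3,  0.1, -1. , -1.7, -1.9, -0.8, -0.3,  0.1]), array([0.2, 0.1, 0. , 0.2, 0.3, 0.2, 0. ]), array([ 0.6,  1. ,  1. , -0.3, -0.3, -0.3, -0.3,  0.4,  1.4]), array([ 0.1,  0.3,  0.3, -0.1,  0.2,  0.4,  0.5,  0.4])]
stand [0.59596944 0.21521435 0.14053049 0.23737146]
[[-0.6 -0.5]
 [-0.2  0.1]
 [-1.5 -0.6]
 [-0.2  0.5]
 [-0.2  0.8]
 [ 0.6 -0.6]
 [ 0.4 -0.1]
 [ 0.9 -0.5]
 [ 0.1  0.2]
 [ 0.2  0.1]]
[0.59643411 0.21584023 0.2726921 ]
[0.45214831 0.23049923 0.24941058]
[0.4628262  0.16162636 0.24533345]
can [ 0.62200045 -0.00262188  0.02535569]
tap [0.43133341 0.07182365 0.03307538]
cork [ 0.38982616 -0.09517476  0.02      ]
```

```bash
cat > plan.py <<'E'
import sys
from h import *
def plan(tgt,yaw,n,cur=None,dec=0):
    s=get_state(); 
    p=np.array(s['eef_pos']);y=R.from_euler('xyz',s['ee_rot'])
    Rm=y.as_matrix(); goal=R.from_euler('xyz',[np.pi,0,yaw])
    rows=[]
    for i in range(n):
        st=(np.array(tgt)-p)/(n-i); d=np.round(Rm.T@st*1000,dec)
        rv=np.round((R.from_matrix(Rm).inv()*goal).as_rotvec()/(n-i),3)
        p=p+Rm@d/1000; Rm=Rm@R.from_rotvec(rv).as_matrix()
        rows.append(' '.join('%g'%v for v in [*d,*rv]))
    print('; '.join(rows)); print('end',p,R.from_matrix(Rm).as_euler('xyz'))
if __name__=='__main__':
    a=[float(v) for v in sys.argv[1:]]
    plan(a[:3],a[3],int(a[4]),dec=int(a[5]) if len(a)>5 else 0)
E
python3 plan.py .31 .42 .38 -.9 8
```

```text
25 24 -16 -0 -0 0.083; 27 22 -16 -0 -0 0.083; 29 20 -16 -0 -0 0.083; 31 17 -16 -0 -0 0.083; 32 15 -16 -0 -0 0.083; 33 12 -16 -0 -0 0.083; 34 9 -16 -0 -0 0.083; 34 6 -16 -0 -0 0.082
end [0.30998348 0.42046525 0.37956808] [-3.14156717e+00 -1.79141995e-05 -8.99822027e-01]
```

Emit:
step_arm --commands "25 24 -16 0 0 0.083; 27 22 -16 0 0 0.083; 29 20 -16 0 0 0.083; 31 17 -16 0 0 0.083; 32 15 -16 0 0 0.083; 33 12 -16 0 0 0.083; 34 9 -16 0 0 0.083; 34 6 -16 0 0 0.082"

```text
t: 2.9
eef_pos: [0.3105, 0.4194, 0.3803]
ee_rot: [-3.141, 0.0, -0.902]
force: [-0.6, -0.1, 1.2]
width: 0.0877
```

```bash
python3 plan.py .52 .07 .38 -1.766 8
```

```text
51 7 0 -0 0 0.108; 51 1 0 -0 0 0.108; 51 -5 0 -0 0 0.108; 50 -10 0 -0 0 0.108; 48 -15 0 -0 0 0.108; 47 -20 0 -0 0 0.108; 44 -25 0 -0 0 0.108; 41 -30 0 -0 0.001 0.108
end [0.51977545 0.06973111 0.38020517] [-3.14145052e+00 -4.64628204e-04 -1.76645510e+00]
```

Emit:
step_arm --commands "51 7 0 0 0 0.108; 51 1 0 0 0 0.108; 51 -5 0 0 0 0.108; 50 -10 0 0 0 0.108; 48 -15 0 0 0 0.108; 47 -20 0 0 0 0.108; 44 -25 0 0 0 0.108; 41 -30 0 0 0 0.108"

```text
t: 3.9
eef_pos: [0.5208, 0.0698, 0.3799]
ee_rot: [-3.141, 0.001, -1.767]
force: [1.2, 0.5, 1.0]
width: 0.0875
```

```bash
python3 plan.py .577 -.139 .29 -1.766 6
```

```text
32 -16 15 -0 0 -0; 32 -16 15 -0 0 -0; 32 -16 15 -0 0 -0; 33 -16 15 -0 0 -0; 32 -16 15 -0 0 -0.001; 33 -16 15 -0.001 0.001 -0
end [ 0.57717162 -0.13914712  0.28990496] [ 3.14126235e+00 -4.59774206e-04 -1.76621703e+00]
```

Emit:
step_arm --commands "32 -16 15 0 0 0; 32 -16 15 0 0 0; 32 -16 15 0 0 0; 33 -16 15 0 0 0; 32 -16 15 0 0 0; 33 -16 15 0 0 0; 0 0 0 0 0 0"

```text
t: 4.78
eef_pos: [0.5768, -0.1393, 0.2877]
ee_rot: [3.139, -0.001, -1.767]
force: [0.1, 0.5, -0.2]
width: 0.0877
```

```bash
python3 - <<'E'
from h import *
s=get_state();d=grab_frame('wrist');save(d,'w1');c=cam(d,s)
print(s['eef_pos'],s['ee_rot'])
th=np.radians(np.arange(40,141,2.))
im=d['frame'][:,:,::-1].copy()
for dx in(-.011,.011):
  L=np.c_[np.full_like(th,dx),.09*np.cos(th),.09*np.sin(th)]@R.from_euler('z',-.195).as_matrix().T+[.578,-.139,.106]
  for q in proj(c,L): cv2.circle(im,tuple(int(v) for v in np.round(q)),1,(0,0,255),-1)
cv2.imwrite('pics/w1o.png',im)
E
```

```text
[ 0.57676426 -0.13934398  0.28773649] [ 3.13863358e+00 -7.43506813e-04 -1.76662806e+00]
```

View pics/w1o.png

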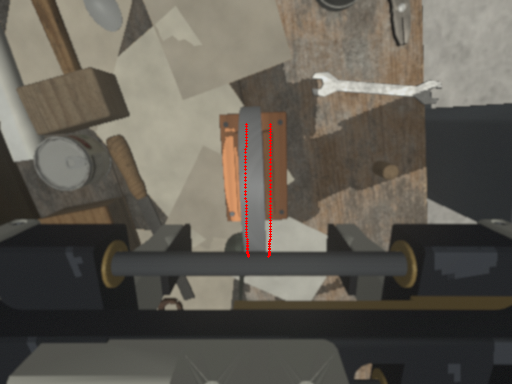

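```bash
python3 - <<'E'
import cv2
im=cv2.imread('pics/w1.png')[95:260,215:305]
cv2.imwrite('pics/w1z.png',cv2.resize(im,None,fx=5,fy=3.6,interpolation=cv2.INTER_CUBIC))
im=cv2.imread('pics/w1.png')
for r in (115,125,135,150,165,180,195,210,220): print(r,im[r,228:292].mean(1).astype(int).tolist())
E
```

```text
115 [85, 86, 86, 88, 88, 88, 89, 90, 88, 88, 89, 93, 98, 99, 98, 99, 98, 97, 98, 99, 98, 97, 97, 97, 97, 97, 97, 97, 96, 97, 95, 94, 94, 96, 95, 93, 90, 90, 89, 88, 86, 83, 83, 83, 83, 84, 84, 84, 83, 81, 82, 80, 80, 80, 81, 81, 80, 73, 67, 68, 72, 72, 69, 71]
125 [83, 87, 89, 90, 90, 91, 92, 92, 91, 94, 97, 102, 105, 105, 104, 105, 106, 106, 105, 105, 106, 106, 106, 106, 107, 106, 106, 105, 105, 104, 103, 103, 99, 95, 93, 94, 92, 91, 91, 90, 88, 85, 84, 84, 84, 84, 85, 85, 84, 83, 79, 78, 77, 79, 80, 82, 81, 76, 69, 70, 71, 72, 70, 69]
135 [96, 101, 104, 103, 95, 90, 89, 88, 89, 93, 103, 110, 112, 112, 111, 110, 110, 109, 110, 108, 109, 110, 110, 111, 111, 111, 111, 110, 109, 107, 108, 107, 104, 95, 85, 82, 87, 87, 86, 87, 85, 86, 83, 77, 74, 79, 83, 86, 85, 84, 83, 82, 81, 83, 82, 82, 81, 76, 71, 71, 72, 71, 68, 65]
150 [146, 149, 150, 151, 147, 139, 138, 136, 119, 104, 106, 114, 116, 115, 114, 113, 114, 114, 115, 115, 115, 114, 114, 114, 113, 113, 113, 113, 115, 115, 117, 116, 116, 110, 94, 86, 86, 88, 87, 87, 87, 87, 85, 82, 77, 81, 85, 86, 86, 85, 84, 84, 83, 82, 83, 83, 82, 78,
[... 844 characters left out ...]
, 81, 82, 86, 87, 87, 86, 86, 85, 84, 83, 84, 83, 84, 79, 74, 73, 72, 72, 73]
210 [108, 131, 142, 143, 143, 147, 153, 157, 153, 139, 136, 142, 138, 129, 124, 124, 122, 120, 121, 121, 120, 121, 121, 122, 121, 120, 120, 121, 121, 122, 123, 123, 122, 121, 120, 115, 104, 92, 90, 91, 92, 92, 94, 94, 93, 87, 82, 83, 86, 87, 86, 80, 75, 73, 74, 78, 82, 83, 78, 72, 74, 75, 77, 77]
220 [106, 104, 108, 122, 138, 146, 151, 153, 155, 154, 151, 148, 140, 127, 121, 121, 120, 120, 119, 117, 117, 117, 118, 118, 117, 117, 118, 116, 117, 117, 117, 118, 118, 118, 118, 116, 120, 130, 136, 138, 137, 136, 137, 136, 136, 136, 136, 135, 136, 137, 136, 136, 136, 140, 150, 155, 156, 156, 156, 158, 161, 161, 162, 162]
```

View pics/w1z.png

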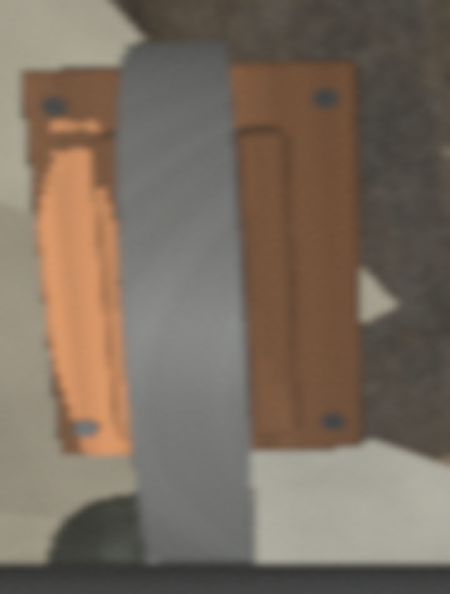

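```bash
python3 - <<'E'
from h import *
from scipy.optimize import least_squares
s=get_state();d=grab_frame('wrist');c=cam(d,s)
th=np.radians(np.arange(20,161,1.))
Lp=[(125,238.5),(135,238),(150,237.7),(195,240),(210,240.8),(220,241)]
Rp=[(125,260.6),(135,261.3),(150,262),(165,262.9),(180,263.5),(195,264),(210,264.5),(220,264.7)]
def res(p):
    o=[]
    for dx,l in((.011,Lp),(-.011,Rp)):
        L=np.c_[np.full_like(th,dx),.09*np.cos(th),.09*np.sin(th)]@R.from_euler('z',p[1]).as_matrix().T+[.578-.195*0+p[0],-.139,.106]
        q=proj(c,L);i=np.argsort(q[:,1])
        # keep visible (upper) branch
        o+= [np.interp(r,q[i,1],q[i,0])-x for r,x in l]
    return np.array(o)
f=least_squares(res,[0,-.195],diff_step=1e-3);print(f.x,np.round(res(f.x),1))
E
```

```text
[ 0.00534485 -0.15386471] [-0.8 -0.4 -0.  -0.7 -0.5  0.   0.6  0.4  0.4  0.1  0.1  0.2  0.3  0.4]
```

```bash
python3 plan.py .583 -.140 .202 -1.726 6
```

```text
0 -1 15 0 -0 -0.006; 0 -1 14 0 -0 -0.007; 0 -1 15 0 -0 -0.006; 0 -1 14 0 -0 -0.007; 1 -1 15 0 -0 -0.006; 0 -1 14 0 -0 -0.007
end [ 0.58283567 -0.13976493  0.20245028] [ 3.14120485e+00 -1.36277230e-04 -1.72583613e+00]
```

Emit:
step_arm --commands "0 -1 15 0 0 -0.006; 0 -1 14 0 0 -0.007; 0 -1 15 0 0 -0.006; 0 -1 14 0 0 -0.007; 1 -1 15 0 0 -0.006; 0 -1 14 0 0 -0.007; 0 0 0 0 0 0; 0 0 0 0 0 0"

```text
t: 5.88
eef_pos: [0.5833, -0.1396, 0.2029]
ee_rot: [-3.141, -0.0, -1.725]
force: [1.0, 1.0, 0.2]
width: 0.0877
```

```bash
python3 - <<'E'
from h import *
for n in ['side','wrist','top']:
    d=grab_frame(n);save(d,n+'2')
im=cv2.imread('pics/side2.png')[130:280,230:400];cv2.imwrite('pics/side2z.png',cv2.resize(im,None,fx=4,fy=4,interpolation=cv2.INTER_CUBIC))
E
```

```text
(no output)
```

View pics/side2z.png

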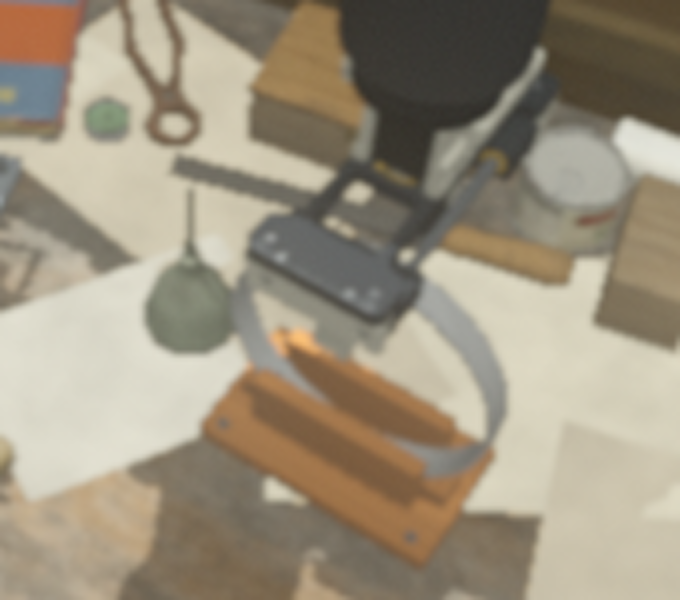

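View pics/wrist2.png

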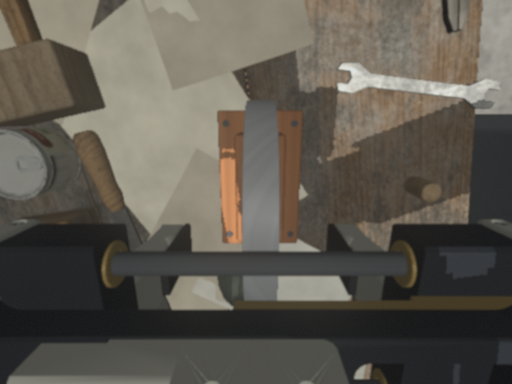

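Emit:
step_arm --commands "0 0 0 0 0 0; 0 0 0 0 0 0; 0 0 0 0 0 0; 0 0 0 0 0 0; 0 0 0 0 0 0; 0 0 0 0 0 0" --jaw 10 --grip_force 15

```text
t: 6.78
eef_pos: [0.5829, -0.1394, 0.2025]
ee_rot: [3.142, -0.0, -1.725]
force: [0.3, -0.6, 0.2]
width: 0.0333
```

Emit:
step_arm --commands "0 0 0 0 0 0; 0 0 0 0 0 0; 0 0 0 0 0 0; 0 0 0 0 0 0"

```text
t: 7.28
eef_pos: [0.5829, -0.1394, 0.2026]
ee_rot: [3.142, -0.0, -1.725]
force: [-0.9, 0.6, -0.3]
width: 0.0214
```

Emit:
step_arm --commands "0 0 0 0 0 0; 0 0 0 0 0 0; 0 0 -2 0 0 0; 0 0 -4 0 0 0; 0 0 -8 0 0 0; 0 0 -10 0 0 0; 0 0 -10 0 0 0; 0 0 0 0 0 0" --grip_force 50

```text
t: 8.28
eef_pos: [0.5836, -0.1395, 0.2379]
ee_rot: [-3.139, 0.0, -1.725]
force: [0.0, -0.7, -3.8]
width: 0.0208
```

```bash
python3 - <<'E'
from h import *
print(get_state()['force'],get_state()['moment'])
d=grab_frame('side');save(d,'side3')
im=cv2.imread('pics/side3.png')[110:280,230:400];cv2.imwrite('pics/side3z.png',cv2.resize(im,None,fx=3.5,fy=3.5,interpolation=cv2.INTER_CUBIC))
E
```

```text
[ 0.01669223 -0.74576717 -3.80132229] [ 0.0907182  -0.08992635  0.05939338]
```

View pics/side3z.png

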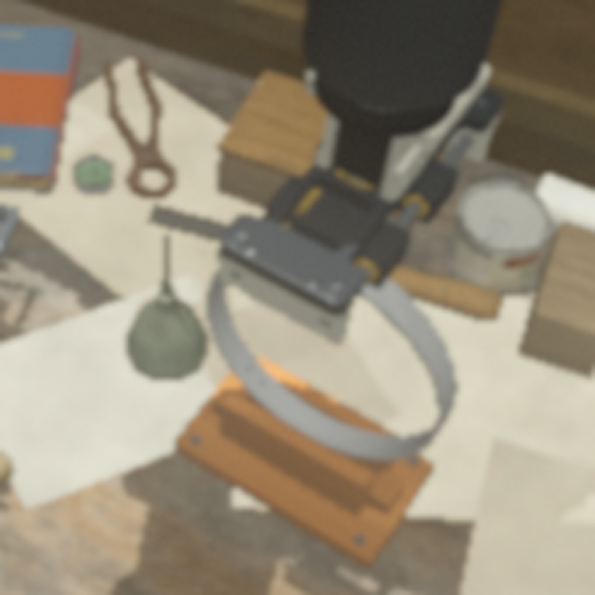

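```bash
python3 plan.py .53 -.09 .35 -1.66 8
```

```text
-5 7 -14 -0 0 -0.008; -5 8 -14 -0 0 -0.008; -5 7 -14 -0 0 -0.008; -5 7 -14 -0 0 -0.008; -6 8 -14 -0 0 -0.008; -5 7 -14 -0 0 -0.008; -6 7 -14 -0.001 0 -0.008; -5 8 -15 -0 0 -0.009
end [ 0.5297638  -0.09035444  0.35009601] [-3.14151351e+00  2.80593029e-04 -1.65986732e+00]
```

Emit:
step_arm --commands "0 0 -14 0 0 0; 0 0 -14 0 0 0; -7 10 -14 0 0 -0.01; -7 10 -14 0 0 -0.01; -7 10 -14 0 0 -0.01; -7 10 -14 0 0 -0.01; -7 10 -14 0 0 -0.012; -7 10 -14 0 0 -0.012"

```text
t: 9.32
eef_pos: [0.5281, -0.0895, 0.3496]
ee_rot: [-3.141, 0.0, -1.66]
force: [0.3, 0.7, -3.7]
width: 0.0205
```

```bash
python3 plan.py .40 .185 .345 -1.43 8
```

```text
-33 19 1 -0 0 -0.029; -33 18 1 -0 0 -0.029; -34 17 0 -0 0 -0.029; -34 16 1 -0 0 -0.029; -35 15 0 -0 0 -0.028; -35 14 1 -0 0 -0.029; -36 13 0 -0 0 -0.028; -35 13 1 -0 0 -0.029
end [0.39964871 0.18446592 0.34457232] [-3.14142331e+00  1.19618560e-05 -1.42985685e+00]
```

```bash
python3 plan.py .40 0.03 .345 -1.52 6
```

```text
-18 23 1 -0 0 -0.023; -18 23 1 -0 0 -0.023; -19 22 1 -0 0 -0.023; -20 22 1 -0 0 -0.024; -20 21 0 -0 0 -0.023; -20 21 1 -0 0 -0.024
end [0.3996945  0.02963192 0.34456681] [-3.14142507e+00  2.71337318e-05 -1.51985685e+00]
```

Emit:
step_arm --commands "-10 30 1 0 0 -0.023; -14 27 1 0 0 -0.023; -19 22 1 0 0 -0.023; -24 18 1 0 0 -0.024; -24 18 0 0 0 -0.023; -24 18 1 0 0 -0.024"

```text
t: 10.07
eef_pos: [0.3976, 0.0308, 0.3441]
ee_rot: [-3.141, 0.0, -1.52]
force: [0.8, 1.4, -3.5]
width: 0.0205
```

```bash
python3 plan.py .40 .185 .345 -1.43 7
```

```text
-22 -1 -0 -0 0 -0.013; -22 -2 -0 -0 0 -0.013; -22 -2 -0 -0 0 -0.013; -22 -2 -0 -0 0 -0.013; -22 -3 -0 -0 0 -0.013; -22 -3 -0 -0 0 -0.012; -21 -3 -1 -0.001 0 -0.013
end [0.39981307 0.18467593 0.34521039] [ 3.14134016e+00  3.08277487e-04 -1.42980453e+00]
```

Emit:
step_arm --commands "-22 -1 0 0 0 -0.013; -22 -2 0 0 0 -0.013; -22 -2 0 0 0 -0.013; -22 -2 0 0 0 -0.013; -22 -3 0 0 0 -0.013; -22 -3 0 0 0 -0.012; -21 -3 0 0 0 -0.013; 0 0 0 0 0 0"

```text
t: 11.08
eef_pos: [0.4008, 0.1854, 0.3436]
ee_rot: [3.141, 0.0, -1.429]
force: [0.2, -0.0, -2.7]
width: 0.0207
```

```bash
python3 - <<'E'
from h import *
s=get_state();print(s['eef_pos'],s['ee_rot'],s['force'])
for n in ['side','wrist','top']:
    d=grab_frame(n);save(d,n+'4')
im=cv2.imread('pics/side4.png')[80:230,100:280];cv2.imwrite('pics/side4z.png',cv2.resize(im,None,fx=4,fy=4,interpolation=cv2.INTER_CUBIC))
im=cv2.imread('pics/top4.png')[100:270,70:270];cv2.imwrite('pics/top4z.png',cv2.resize(im,None,fx=3.5,fy=3.5,interpolation=cv2.INTER_CUBIC))
E
```

```text
[0.40078742 0.18536501 0.34360474] [ 3.14144404e+00  8.52095686e-05 -1.42896788e+00] [ 0.16454309 -0.04480885 -2.67127846]
```

View pics/side4z.png

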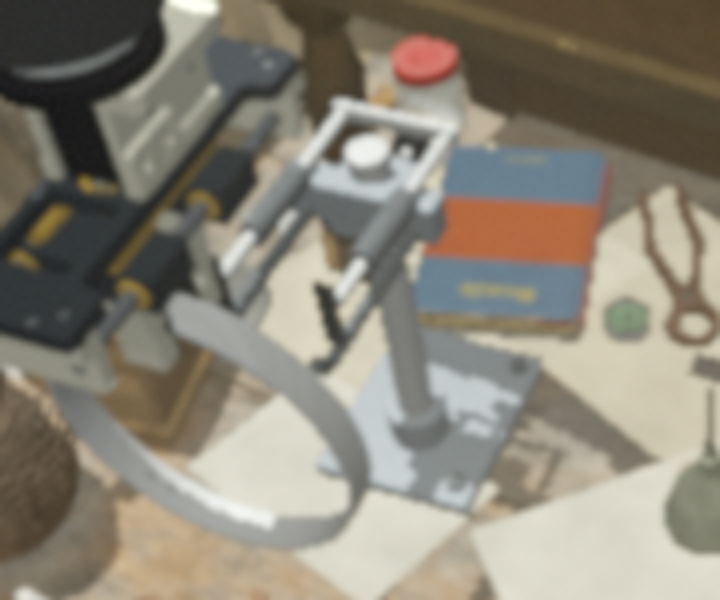

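View pics/wrist4.png

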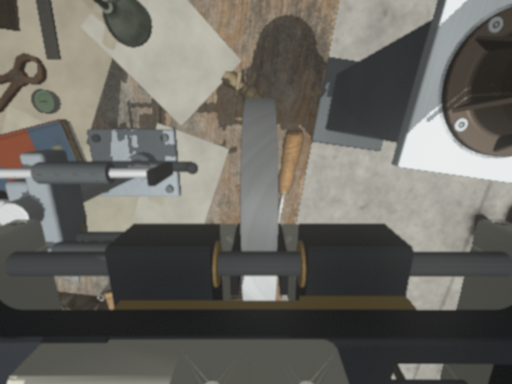

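View pics/top4z.png

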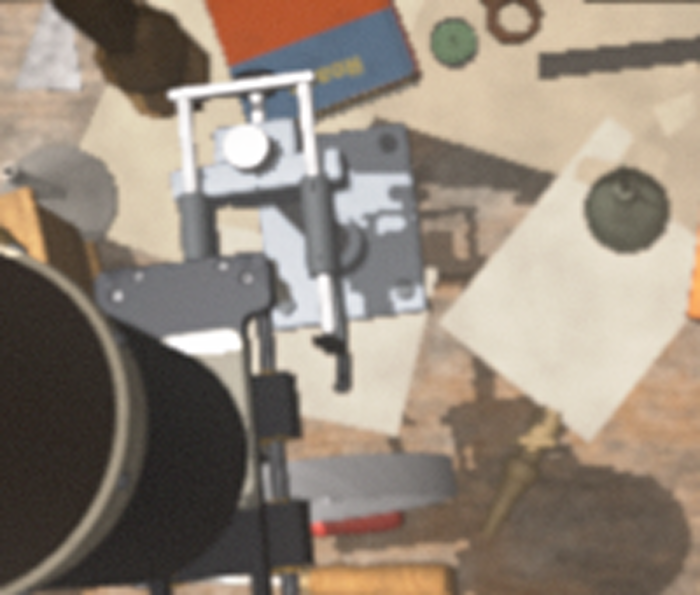

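```bash
python3 - <<'E'
from h import *
im=cv2.imread('pics/wrist4.png')[120:220,60:220]
k=5;c=cv2.resize(im,None,fx=k,fy=k,interpolation=cv2.INTER_CUBIC)
for i in range(0,160,20): cv2.putText(c,str(60+i),(i*k,10),0,.35,(0,0,255))
for i in range(0,100,20): cv2.putText(c,str(120+i),(0,i*k+4),0,.35,(0,0,255))
cv2.imwrite('pics/w4z.png',c)
s=get_state();cc=cam(grab_frame('wrist'),s)
for h in(.238,.245,.25,.255):
  L=np.array([[-.1405,-.035,h+.012],[-.123,-.029,h+.047],[-.123,-.041,h+.047],[-.123,-.041,h+.003],[-.08,-.035,h-.005]])@R.from_euler('z',.1405).as_matrix().T+[.596,.2152,0]
  print(h,np.round(proj(cc,L)).tolist())
E
```

```text
0.238 [[193.0, 169.0], [159.0, 186.0], [158.0, 170.0], [176.0, 161.0], [132.0, 166.0]]
0.245 [[191.0, 171.0], [156.0, 188.0], [154.0, 172.0], [173.0, 162.0], [129.0, 167.0]]
0.25 [[190.0, 172.0], [153.0, 190.0], [151.0, 173.0], [171.0, 163.0], [126.0, 168.0]]
0.255 [[188.0, 173.0], [150.0, 192.0], [148.0, 175.0], [169.0, 164.0], [123.0, 169.0]]
```

View pics/w4z.png

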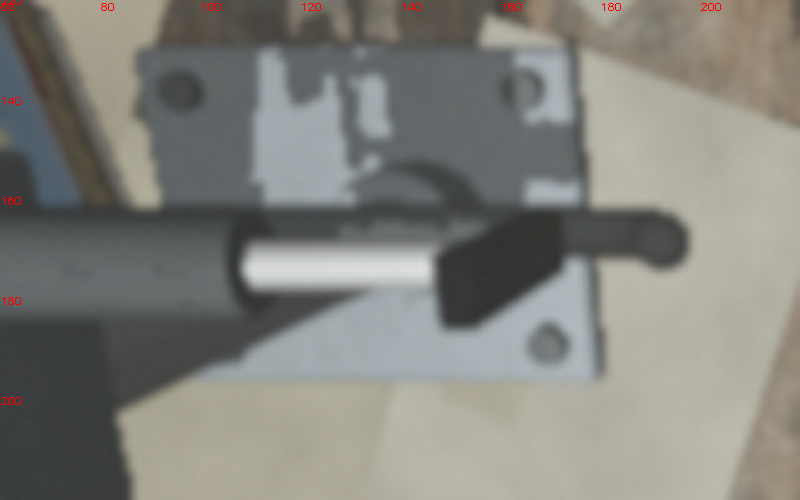

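```bash
cat > fit2.py <<'E'
from h import *
from scipy.optimize import least_squares
s=get_state(); W=cam(grab_frame('wrist'),s); S=cam(grab_frame('side'));T=cam(grab_frame('top'))
def tr(p,L): return np.array(L)@R.from_euler('z',p[2]).as_matrix().T+[p[0],p[1],0]
def sp(p):
    h=p[3];return tr(p,[[0,0,.275],[-.1405,.035,h+.012],[-.1405,-.035,h+.012],[-.123,.035,h+.047],[-.123,-.035,h+.047]])
def wp(p):
    h=p[3];return tr(p,[[-.1405,-.035,h+.012],[-.123,-.029,h+.047],[-.123,-.041,h+.003]])
SP=np.array([[145+375/8,100+142/8],[150.7,162.5],[180.2,171],[151.2,144.8],[180.2,151.4]])
TP=np.array([[140.5,141.6],[133,214.5],[167.3,210.2],[127,202.7],[163,198]])
WP=np.array([[192.6,168.4],[154.5,185.2],[172.6,162]])
w=np.array([1,1,1,.5,.5])[:,None]
def g(p):
    o=p[4:].reshape(3,3)
    return np.r_[((proj(S,sp(p)+o[0])-SP)*w).ravel(),((proj(T,sp(p)+o[1])-TP)*w).ravel(),(proj(W,wp(p)+o[2])-WP).ravel(),p[4:]/.002]
f=least_squares(g,np.r_[.596,.215,.14,.24,np.zeros(9)],x_scale=np.r_[.01,.01,.01,.01,np.full(9,.002)])
print(f.x[:4],np.round(f.x[4:]*1000,1)); print(np.round(f.fun[:26].reshape(-1,2),1))
C=np.linalg.inv(f.jac.T@f.jac); print('sd',np.sqrt(np.diag(C))[:4])
E
python3 fit2.py
```

```text
[0.59599564 0.21500103 0.14721169 0.24076423] [-0.3 -1.2 -0.9 -0.8  1.   0.   1.   0.2  0.8]
[[-0.1  0. ]
 [ 0.3 -0.2]
 [-0.8 -1.1]
 [ 0.   0.4]
 [ 0.   0.8]
 [ 0.1 -0.2]
 [-0.1  0.1]
 [ 0.6 -0.6]
 [-0.2  0.4]
 [ 0.   0.1]
 [-1.6  0.5]
 [ 1.3  0.9]
 [ 0.4 -1.6]]
sd [0.0016942  0.00187375 0.01250646 0.0031081 ]
```

Emit:
step_arm --commands "-1 0 11 0 0 0; 0 0 11 0 0 0; 0 0 11 0 0 0; 0 0 11 0 0 0; 0 0 9 0 0 0; 0 -8 0 0 0 0; 0 -10 0 0 0 0; 0 -8 0 0 0 0"

```text
t: 12.42
eef_pos: [0.4276, 0.1889, 0.2909]
ee_rot: [-3.141, 0.0, -1.431]
force: [-0.0, -0.2, -2.9]
width: 0.0208
```

```bash
cat > st.py <<'E'
from h import *
def rel(s):
    y=.143; u=np.array([np.cos(y),np.sin(y),0]); n=np.array([-u[1],u[0],0]); p=np.array(s['eef_pos'])-[.596,.215,0]
    return 'x %.1f y %.1f z %.1f | Fu %.1f Fn %.1f Fz %.1f'%(p@u*1e3,p@n*1e3,p[2]*1e3,s['force']@u,s['force']@n,s['force'][2]), np.round(s['moment'],2), np.round(s['ee_rot'],3)
if __name__=='__main__':
    s=get_state();print(s['t'],*rel(s))
    d=grab_frame('side');im=d['frame'][90:230,120:260,::-1];k='s%04d'%int(s['t']*100);cv2.imwrite(f'pics/{k}.png',cv2.resize(im,None,fx=4,fy=4,interpolation=cv2.INTER_CUBIC));save(grab_frame('wrist'),k+'w');print(k)
E
python3 st.py
```

```text
12.425 x -170.4 y -1.8 z 290.9 | Fu -0.1 Fn -0.2 Fz -2.9 [ 0.07  0.   -0.01] [-3.141  0.    -1.431]
s1242
```

View pics/s1242.png

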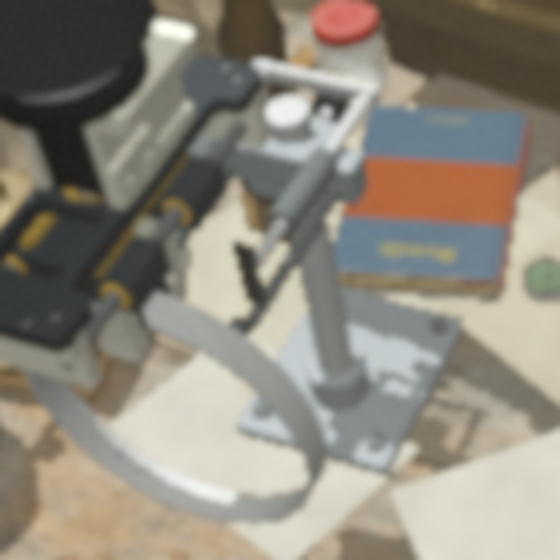

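View pics/s1242w.png

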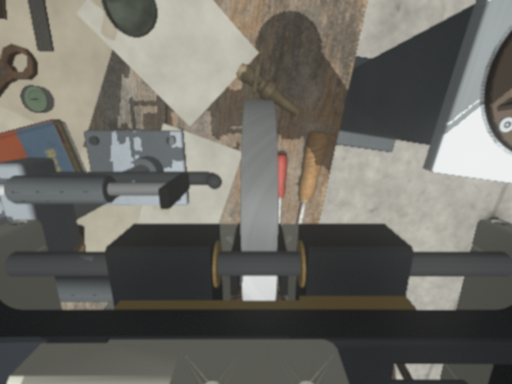

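```bash
python3 - <<'E'
import cv2
im=cv2.imread('pics/s1242w.png')[150:220,100:230]
cv2.imwrite('pics/w5z.png',cv2.resize(im,None,fx=6,fy=6,interpolation=cv2.INTER_CUBIC))
E
```

```text
(no output)
```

View pics/w5z.png

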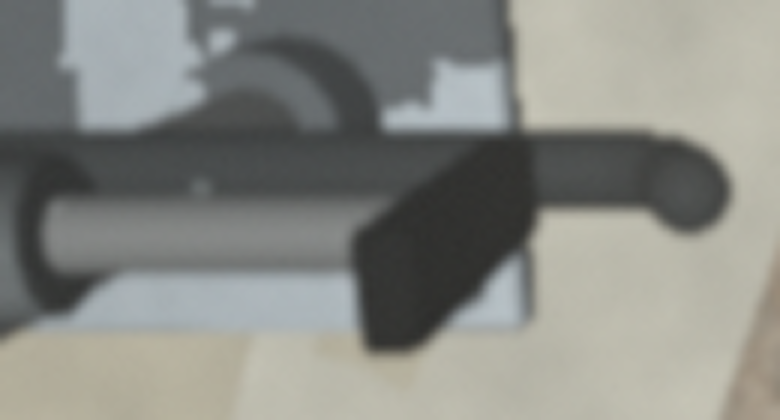

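```bash
cat >> fit2.py <<'E'
print('---two wrist')
T0=dict(s); 
W2=cam(grab_frame('wrist'),s)
s1=dict(eef_pos=[0.40078742,0.18536501,0.34360474],ee_rot=[3.14144404,8.5e-05,-1.42896788])
W1=cam(grab_frame('wrist'),s1)
def wp(p):
    h=p[3];return tr(p,[[-.1405,-.035,h+.012],[-.123,-.029,h+.047],[-.123,-.029,h+.003],[-.123,-.041,h+.003]])
P1=np.array([[192.6,168.4],[154.5,185.2],[172.4,174.4],[172.4,162]])
P2=np.array([[215,181.2],[169.2,208.3],[189.2,189.2],[187.5,173]])
def g(p):
    o=p[4:].reshape(3,3)
    return np.r_[((proj(S,sp(p)+o[0])-SP)*w).ravel(),((proj(T,sp(p)+o[1])-TP)*w).ravel(),(proj(W1,wp(p)+o[2])-P1).ravel(),(proj(W2,wp(p)+o[2])-P2).ravel(),p[4:]/.002]
f=least_squares(g,np.r_[.596,.215,.14,.24,np.zeros(9)],x_scale=np.r_[.01,.01,.01,.01,np.full(9,.002)])
print(f.x[:4],np.round(f.x[4:]*1000,1)); print(np.round(f.fun[:36].reshape(-1,2),1))
C=np.linalg.inv(f.jac.T@f.jac); print('sd',np.sqrt(np.diag(C))[:4])
for i in range(4): print(tri([(W1,P1[i]),(W2,P2[i])]), wp(f.x)[i])
E
python3 fit2.py | sed -n '/---/,$p'
```

```text
---two wrist
[0.596036   0.21585634 0.15001662 0.24058786] [-0.2 -1.5 -1.  -0.8  0.6 -0.1  0.9  0.9  0.8]
[[-0.3 -0. ]
 [ 0.3 -0.1]
 [-0.8 -1.1]
 [ 0.   0.4]
 [ 0.   0.8]
 [-0.1 -0.2]
 [-0.1  0.2]
 [ 0.6 -0.6]
 [-0.2  0.4]
 [ 0.   0.1]
 [-1.7 -0.3]
 [ 1.3 -0.1]
 [ 1.9 -1.3]
 [ 0.5 -2.4]
 [-2.8  2.1]
 [ 0.   1.7]
 [ 0.6 -0.3]
 [ 0.8 -1. ]]
sd [0.0015167  0.00180314 0.01153822 0.00243819]
[0.46257134 0.1614225  0.24869551] [0.46234492 0.16025107 0.25258786]
[0.48141069 0.17057048 0.28470365] [0.47875165 0.16879914 0.28758786]
[0.47985273 0.16966628 0.24742409] [0.47875165 0.16879914 0.24358786]
[0.48533295 0.1620787  0.23179905] [0.4805451  0.15693392 0.24358786]
```

Emit:
step_arm --commands "-1 -9 1 0 0 0; -1 -9 1 0 0 0; -1 -9 1 0 0 0; 0 -5 1 0 0 0; 0 -4 0 0 0 0; 0 0 0 0 0 0"

```text
t: 13.52
eef_pos: [0.462, 0.1966, 0.2864]
ee_rot: [3.141, -0.0, -1.431]
force: [-0.2, -0.7, -4.1]
width: 0.0206
```

```bash
python3 st.py
```

```text
13.525 x -135.3 y 0.9 z 286.4 | Fu -0.3 Fn -0.6 Fz -4.1 [0.07 0.   0.03] [ 3.141 -0.    -1.431]
s1352
```

Emit:
step_arm --commands "0 -3 0 0 0 0; 0 -3 0 0 0 0; 0 0 0 0 0 0"

```text
t: 14.0
eef_pos: [0.4675, 0.1973, 0.2864]
ee_rot: [3.141, -0.0, -1.431]
force: [-3.4, -0.1, -2.6]
width: 0.0206
```

```bash
python3 st.py
```

```text
14.0 x -129.8 y 0.8 z 286.4 | Fu -3.4 Fn 0.4 Fz -2.6 [-0.05  1.23  0.07] [ 3.141 -0.    -1.431]
s1400
```

Emit:
step_arm --commands "0 -3 0 0 0 0; 0 -3 0 0 0 0; 0 -3 0 0 0 0; 0 -3 0 0 0 0; 0 0 0 0 0 0; 0 0 0 0 0 0"

```text
t: 14.85
eef_pos: [0.4795, 0.1991, 0.2864]
ee_rot: [3.141, -0.0, -1.431]
force: [-5.6, -0.9, -2.4]
width: 0.0202
```

```bash
python3 st.py
```

```text
14.85 x -117.6 y 0.8 z 286.4 | Fu -5.6 Fn -0.1 Fz -2.4 [-0.1   1.86  0.02] [ 3.141 -0.    -1.431]
s1485
```

View pics/s1485.png

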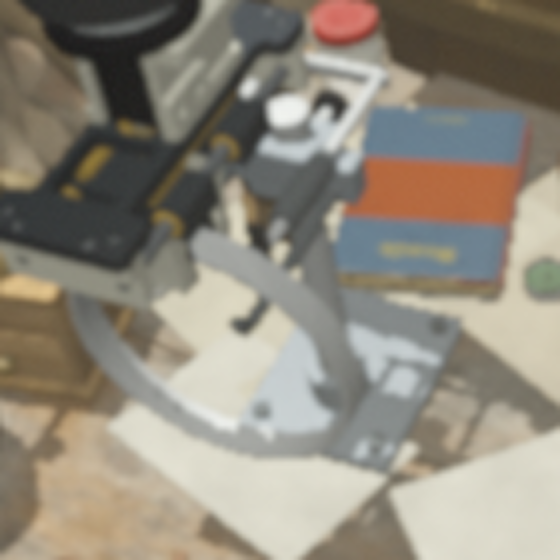

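View pics/s1485w.png

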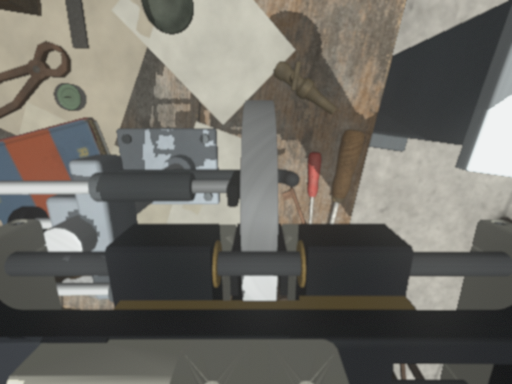

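```bash
python3 - <<'E'
from h import *
im=cv2.imread('pics/s1485w.png')[150:220,220:320]
cv2.imwrite('pics/w6z.png',cv2.resize(im,None,fx=7,fy=7,interpolation=cv2.INTER_CUBIC))
s=get_state();c=cam(grab_frame('wrist'),s)
p=[.596,.2155,.147,.2405]
L=lambda a:np.array(a)@R.from_euler('z',p[2]).as_matrix().T+[p[0],p[1],0]
print(proj(c,L([[-.135,-.035,p[3]+.012],[-.146,-.035,p[3]+.012]])))
E
```

```text
[[286.59052368 179.19417241]
 [303.72597119 179.06664212]]
```

View pics/w6z.png

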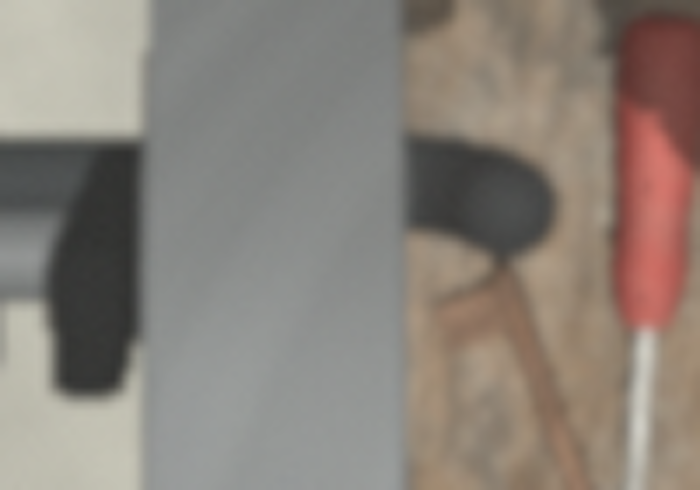

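Emit:
step_arm --commands "0 0 4 0 0 0; 0 0 4 0 0 0; 0 0 4 0 0 0; 0 0 4 0 0 0; 0 0 2 0 0 0; 0 0 0 0 0 0"

```text
t: 15.75
eef_pos: [0.4794, 0.199, 0.2683]
ee_rot: [3.141, -0.0, -1.431]
force: [-5.1, -0.0, -3.1]
width: 0.0206
```

```bash
python3 st.py
```

```text
15.75 x -117.7 y 0.8 z 268.3 | Fu -5.1 Fn 0.7 Fz -3.1 [-0.11  1.9   0.11] [ 3.141 -0.    -1.431]
s1575
```

Emit:
step_arm --commands "0 0 2 0 0 0; 0 0 2 0 0 0; 0 0 1 0 0 0; 0 0 1 0 0 0; 0 0 0 0 0 0"

```text
t: 16.48
eef_pos: [0.4795, 0.199, 0.2626]
ee_rot: [3.141, -0.0, -1.431]
force: [-5.2, -0.5, -1.1]
width: 0.0211
```

Emit:
step_arm --commands "0 0 1 0 0 0; 0 0 1 0 0 0; 0 0 0 0 0 0"

```text
t: 16.85
eef_pos: [0.4795, 0.1991, 0.2606]
ee_rot: [3.141, -0.0, -1.431]
force: [-5.6, -1.1, -1.2]
width: 0.0206
```

Emit:
step_arm --commands "0 0 1 0 0 0; 0 0 1 0 0 0; 0 0 0 0 0 0"

```text
t: 17.23
eef_pos: [0.4798, 0.1991, 0.2591]
ee_rot: [-3.141, -0.0, -1.431]
force: [-4.9, -1.5, 0.9]
width: 0.0205
```

```bash
python3 st.py
```

```text
17.225 x -117.3 y 0.8 z 259.1 | Fu -5.1 Fn -0.8 Fz 0.9 [-0.32  1.93  0.02] [-3.141 -0.    -1.431]
s1722
```

Emit:
step_arm --commands "0 0 1 0 0 0; 0 0 0 0 0 0"

```text
t: 17.58
eef_pos: [0.4799, 0.1991, 0.2584]
ee_rot: [-3.14, 0.0, -1.431]
force: [-5.8, -0.2, 2.1]
width: 0.0204
```

```bash
python3 st.py
```

```text
17.575 x -117.2 y 0.8 z 258.4 | Fu -5.7 Fn 0.6 Fz 2.1 [-0.43  2.07  0.03] [-3.14   0.    -1.431]
s1757
```

Emit:
step_arm --commands "0 0 1 0 0 0; 0 0 1 0 0 0; 0 0 0 0 0 0"

```text
t: 18.05
eef_pos: [0.48, 0.1991, 0.2574]
ee_rot: [-3.14, 0.0, -1.43]
force: [-9.0, -1.2, 9.5]
width: 0.0207
```

```bash
python3 st.py
```

```text
18.05 x -117.1 y 0.8 z 257.4 | Fu -9.0 Fn 0.1 Fz 9.5 [-0.49  3.29  0.08] [-3.14  0.   -1.43]
s1805
```

```bash
python3 - <<'E'
import cv2,glob
k=sorted(glob.glob('pics/s1*w.png'))[-1];print(k)
a=cv2.imread(k);cv2.imwrite('pics/w7z.png',cv2.resize(a[150:220,220:320],None,fx=7,fy=7,interpolation=cv2.INTER_CUBIC))
E
```

```text
pics/s1805w.png
```

View pics/w7z.png

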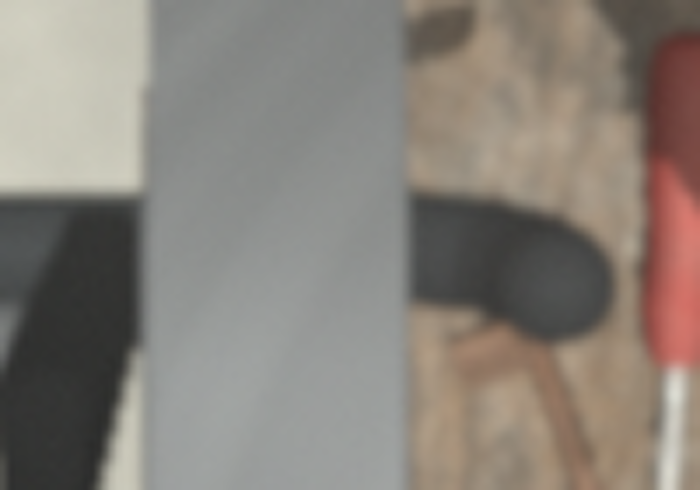

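Emit:
step_arm --commands "1 0 0 0 0 0; 0 0 0 0 0 0"

```text
t: 18.4
eef_pos: [0.48, 0.199, 0.2574]
ee_rot: [-3.139, 0.002, -1.43]
force: [-11.3, 2.5, 8.5]
width: 0.0207
```

```bash
python3 st.py
```

```text
18.4 x -117.1 y 0.7 z 257.4 | Fu -10.9 Fn 4.1 Fz 8.5 [0.65 3.76 0.1 ] [-3.139e+00  2.000e-03 -1.430e+00]
s1839
```

Emit:
step_arm --commands "-0.5 1 0 0 0 0; 0 0 0 0 0 0"

```text
t: 18.75
eef_pos: [0.4799, 0.1991, 0.2575]
ee_rot: [-3.138, 0.001, -1.43]
force: [-5.1, -0.6, 6.3]
width: 0.0203
```

```bash
python3 st.py
```

```text
18.75 x -117.2 y 0.8 z 257.5 | Fu -5.1 Fn 0.1 Fz 6.3 [-0.1   1.79  0.02] [-3.138e+00  1.000e-03 -1.430e+00]
s1875
```

Emit:
step_arm --commands "0 0 1 0 0 0; 0 0.5 0.5 0 0 0; 0 0 0 0 0 0"

```text
t: 19.23
eef_pos: [0.4799, 0.1991, 0.257]
ee_rot: [-3.136, 0.001, -1.43]
force: [-6.1, -0.8, 11.1]
width: 0.0207
```

```bash
python3 st.py
```

```text
19.225 x -117.2 y 0.8 z 257.0 | Fu -6.1 Fn 0.1 Fz 11.1 [-0.38  2.24  0.05] [-3.136e+00  1.000e-03 -1.430e+00]
s1922
```

Emit:
step_arm --commands "0 0.3 1 0 0 0; 0 0.3 1 0 0 0; 0 0 0 0 0 0"

```text
t: 19.7
eef_pos: [0.4798, 0.1991, 0.2562]
ee_rot: [-3.135, 0.001, -1.43]
force: [-7.5, -1.4, 18.8]
width: 0.0207
```

```bash
python3 st.py
```

```text
19.7 x -117.2 y 0.8 z 256.2 | Fu -7.6 Fn -0.3 Fz 18.8 [-0.64  2.64  0.02] [-3.135e+00  1.000e-03 -1.430e+00]
s1970
```

Emit:
step_arm --commands "0.4 0.2 0.4 0 0 0; 0 0 0 0 0 0; 0 0 0 0 0 0; 0 0 0 0 0 0"

```text
t: 20.3
eef_pos: [0.4799, 0.199, 0.2561]
ee_rot: [-3.134, 0.002, -1.429]
force: [-8.3, 0.3, 20.1]
width: 0.021
```

```bash
python3 st.py
```

```text
20.3 x -117.2 y 0.7 z 256.1 | Fu -8.2 Fn 1.5 Fz 20.1 [-0.19  2.86  0.09] [-3.134e+00  2.000e-03 -1.429e+00]
s2030
```

Emit:
step_arm --commands "0 0 -1 0 0 0; 0 0 -1 0 0 0; 0 0 -1 0 0 0; 0 0 -1 0 0 0; 0 0 0 0 0 0"

```text
t: 21.02
eef_pos: [0.4793, 0.1989, 0.2575]
ee_rot: [-3.137, 0.002, -1.43]
force: [0.5, 0.4, 8.0]
width: 0.0204
```

```bash
python3 st.py
```

```text
21.025 x -117.8 y 0.7 z 257.5 | Fu 0.6 Fn 0.3 Fz 8.0 [ 0.48 -0.31  0.02] [-3.137e+00  2.000e-03 -1.430e+00]
s2102
```

```bash
python3 - <<'E'
import cv2,glob
k=sorted(glob.glob('pics/s2*w.png'))[-1];print(k)
a=cv2.imread(k);cv2.imwrite('pics/w8z.png',cv2.resize(a[150:220,220:320],None,fx=7,fy=7,interpolation=cv2.INTER_CUBIC))
E
```

```text
pics/s2102w.png
```

View pics/w8z.png

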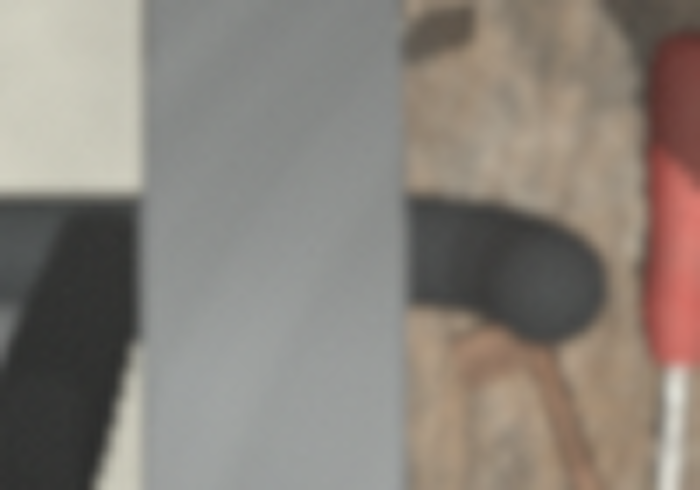

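Emit:
step_arm --commands "0 0 -1 0 0 0; 0 1 -0.5 0 0 0; 0 1 0 0 0 0; 0 1 0 0 0 0; 0 0 0 0 0 0"

```text
t: 21.75
eef_pos: [0.4762, 0.1983, 0.2581]
ee_rot: [-3.137, 0.001, -1.43]
force: [8.0, 1.0, 2.6]
width: 0.0206
```

```bash
python3 st.py
```

```text
21.75 x -120.9 y 0.5 z 258.1 | Fu 8.0 Fn -0.2 Fz 2.6 [ 0.65 -2.59  0.15] [-3.137e+00  1.000e-03 -1.430e+00]
s2175
```

```bash
python3 - <<'E'
import cv2
a=cv2.imread('pics/s2175w.png');cv2.imwrite('pics/w9z.png',cv2.resize(a[150:220,220:320],None,fx=7,fy=7,interpolation=cv2.INTER_CUBIC))
E
```

```text
(no output)
```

View pics/w9z.png

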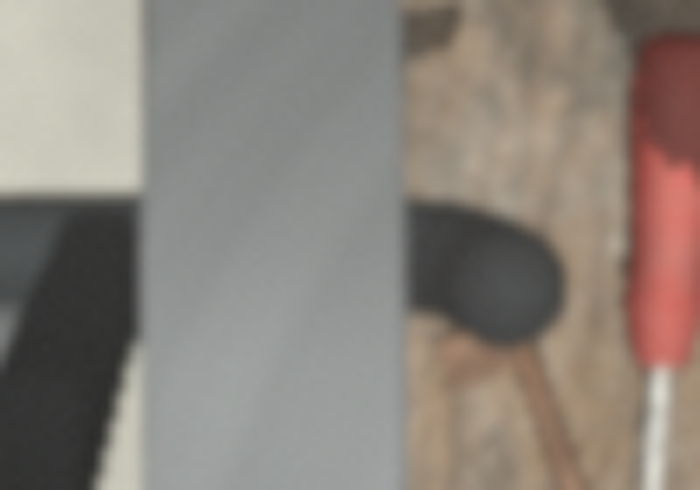

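View pics/s2175.png

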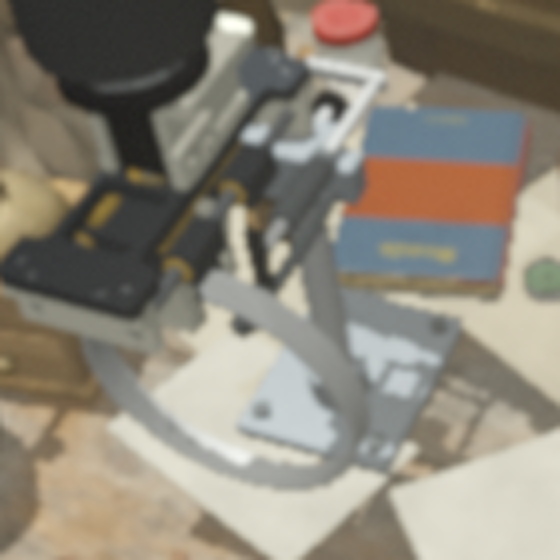

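```bash
python3 - <<'E'
from h import *
s=get_state();c=cam(grab_frame('wrist'),s)
Rt=R.from_euler('xyz',s['ee_rot']).as_matrix();p=np.array(s['eef_pos'])
# tool coords: x=stand -y, y=-u (front +), z down
def P(a): return proj(c,p+np.array(a)@Rt.T)
for x in (20,30,35,40,50,60):
    z=96.6-np.sqrt(90**2-x**2)
    print(x,np.round(P([[x/1e3,.011,z/1e3],[x/1e3,-.011,z/1e3]]),1).tolist())
for d in (.011,.013,.015,.017): 
    print('tip',d,np.round(P([[.035,d,.0055],[.035,d+.011,.0055],[.035,d+.0055,.0055]]),1).tolist())
E
```

```text
20 [[279.7, 216.4], [241.0, 216.4]]
30 [[279.7, 198.1], [241.0, 198.1]]
35 [[279.6, 188.7], [241.0, 188.7]]
40 [[279.5, 179.2], [241.1, 179.3]]
50 [[279.1, 160.3], [241.4, 160.3]]
60 [[278.5, 141.8], [241.9, 141.8]]
tip 0.011 [[280.8, 192.6], [301.1, 192.6], [290.9, 192.6]]
tip 0.013 [[284.5, 192.6], [304.8, 192.6], [294.6, 192.6]]
tip 0.015 [[288.2, 192.6], [308.5, 192.6], [298.4, 192.6]]
tip 0.017 [[291.9, 192.6], [312.2, 192.6], [302.1, 192.6]]
```

Emit:
step_arm --commands "0 -0.7 -0.5 0 0 0; 0 -0.3 0 0 0 0; 0 0 0 0 0 0"

```text
t: 22.28
eef_pos: [0.4763, 0.1982, 0.2582]
ee_rot: [-3.139, 0.001, -1.431]
force: [4.5, 2.1, 3.9]
width: 0.0202
```

```bash
python3 st.py
```

```text
22.275 x -120.8 y 0.4 z 258.2 | Fu 4.7 Fn 1.4 Fz 3.9 [ 1.07 -1.8   0.1 ] [-3.139e+00  1.000e-03 -1.431e+00]
s2227
```

Emit:
step_arm --commands "-0.6 -0.5 -0.5 0 0 0; 0 0 0 0 0 0; 0 0 0 0 0 0"

```text
t: 22.75
eef_pos: [0.4764, 0.1983, 0.2583]
ee_rot: [-3.141, -0.0, -1.431]
force: [5.4, 1.0, 2.5]
width: 0.0207
```

```bash
python3 st.py
```

```text
22.75 x -120.8 y 0.5 z 258.3 | Fu 5.5 Fn 0.2 Fz 2.5 [ 0.32 -1.86  0.04] [-3.141 -0.    -1.431]
s2275
```

Emit:
step_arm --commands "-0.2 -0.6 0 0 0 0; 0 0 0 0 0 0; 0 0 0 0 0 0"

```text
t: 23.22
eef_pos: [0.4765, 0.1984, 0.2582]
ee_rot: [3.142, -0.0, -1.431]
force: [3.6, -1.3, 4.5]
width: 0.0205
```

```bash
python3 st.py
```

```text
23.225 x -120.7 y 0.6 z 258.2 | Fu 3.4 Fn -1.8 Fz 4.5 [-0.18 -1.28  0.08] [ 3.142 -0.    -1.431]
s2322
```

Emit:
step_arm --commands "0 0 0 0 0 0; 0 0 0 0 0 0; 0 0 0 0 0 0" --grip_force 4

```text
t: 23.7
eef_pos: [0.4765, 0.1985, 0.2581]
ee_rot: [-3.142, -0.0, -1.431]
force: [5.5, -0.4, 2.5]
width: 0.0218
```

Emit:
step_arm --commands "0 0 0 0 0 0; 0 0 0 0 0 0; 0 0 0 0 0 0; 0 0 0 0 0 0" --jaw 45

```text
t: 24.2
eef_pos: [0.4762, 0.1985, 0.258]
ee_rot: [3.141, -0.0, -1.431]
force: [-0.7, 0.2, -0.1]
width: 0.0448
```

```bash
python3 st.py; python3 - <<'E'
import cv2,glob
k=sorted(glob.glob('pics/s2*w.png'))[-1];print(k)
a=cv2.imread(k);cv2.imwrite('pics/w10z.png',cv2.resize(a[130:310,160:360],None,fx=4,fy=4,interpolation=cv2.INTER_CUBIC))
E
```

```text
24.2 x -121.0 y 0.8 z 258.0 | Fu -0.6 Fn 0.3 Fz -0.1 [ 0.12 -0.1   0.01] [ 3.141 -0.    -1.431]
s2420
pics/s2420w.png
```

View pics/w10z.png

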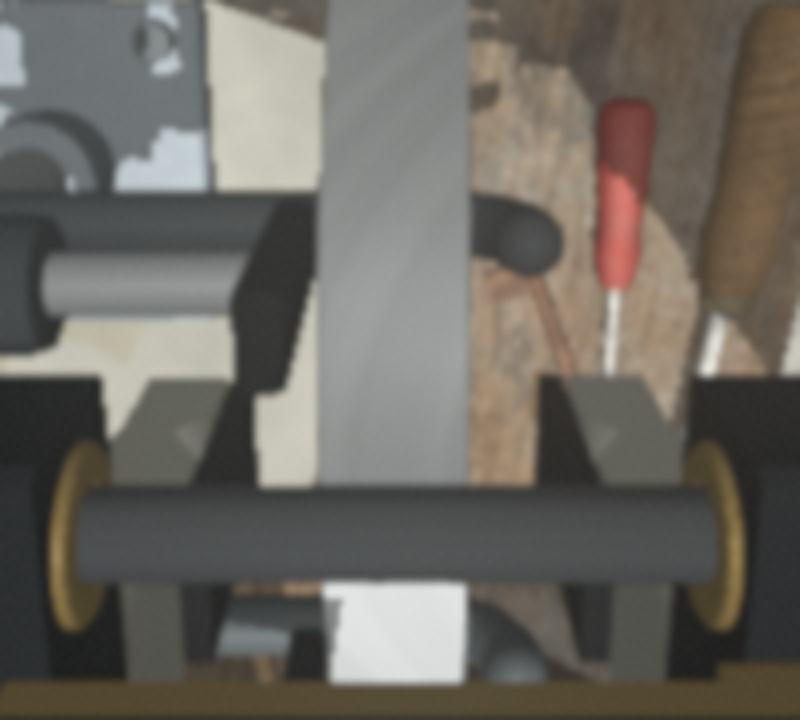

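Emit:
step_arm --commands "0 0 -5 0 0 0; 0 0 -10 0 0 0; 0 0 -15 0 0 0; 0 0 -20 0 0 0; 0 0 -25 0 0 0; 0 0 -25 0 0 0; 0 0 -10 0 0 0; 0 0 0 0 0 0"

```text
t: 25.3
eef_pos: [0.4765, 0.1987, 0.3688]
ee_rot: [-3.14, 0.001, -1.431]
force: [0.3, -0.5, -0.3]
width: 0.0452
```

Emit:
step_arm --commands "25 0 0 0 0 0; 30 0 0 0 0 0; 30 0 0 0 0 0; 30 0 0 0 0 0; 30 0 0 0 0 0; 30 0 0 0 0 0; 15 0 0 0 0 0; 0 0 0 0 0 0"

```text
t: 26.3
eef_pos: [0.5028, 0.0098, 0.3675]
ee_rot: [3.14, -0.0, -1.432]
force: [-0.5, 0.8, -0.0]
width: 0.0447
```

```bash
python3 - <<'E'
from h import *
for n in ['side','top']:
    d=grab_frame(n);save(d,n+'9')
im=cv2.imread('pics/side9.png')[80:230,100:280];cv2.imwrite('pics/side9z.png',cv2.resize(im,None,fx=4,fy=4,interpolation=cv2.INTER_CUBIC))
im=cv2.imread('pics/top9.png')[100:280,90:340];cv2.imwrite('pics/top9z.png',cv2.resize(im,None,fx=3.2,fy=3.2,interpolation=cv2.INTER_CUBIC))
E
```

```text
(no output)
```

View pics/side9z.png

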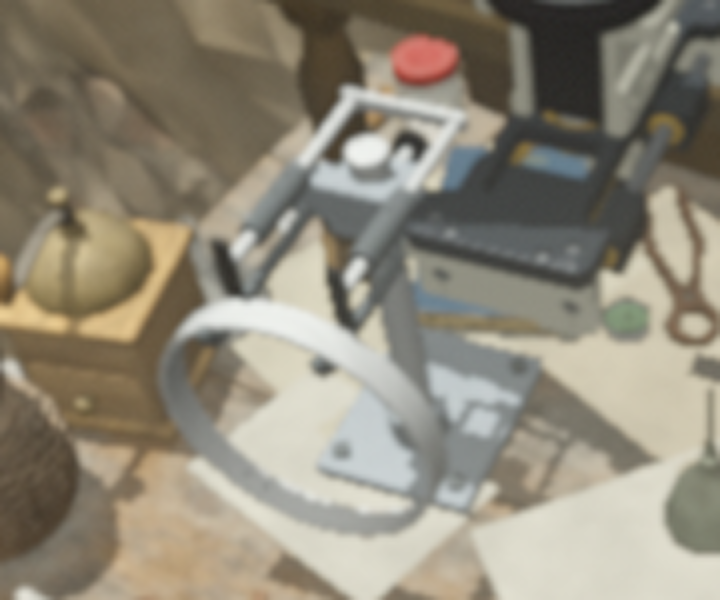

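View pics/top9z.png

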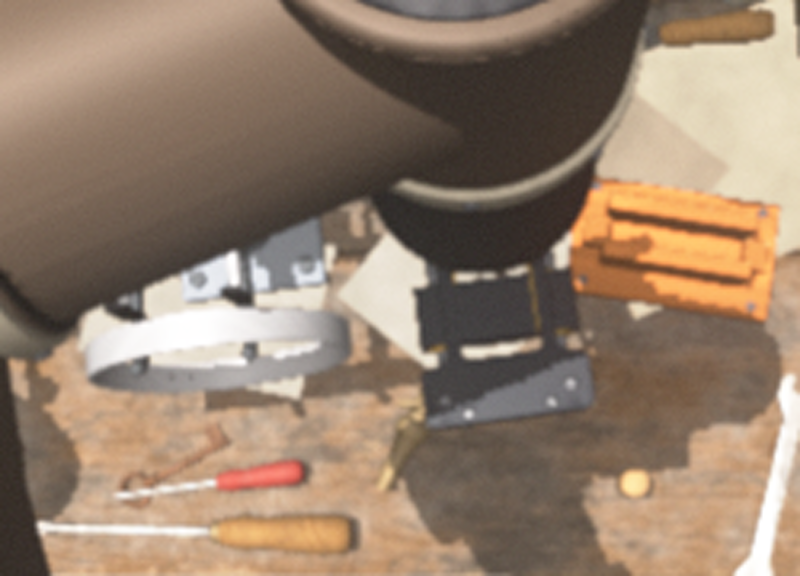

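```bash
python3 -c "
from station import *
s=get_state();print(s['t'],s['qd'].round(3),s['force'].round(1));print(job_done())"
```

```text
26.4 [ 0.012 -0.003  0.003  0.002  0.001  0.001] [0.7 0.4 0.6]
the job is handed in; nothing more can be done
None
```

The hoop is hanging on the twin J-hook, and I handed the job in at 26.4 s with the robot touching nothing.

- **Lift and carry:** I gripped the hoop by the top of its rim, lifted it out of the cradle and carried it over the two tips. It then pushed the buffer back to about 5 N.
- **Seating:** I lowered the hoop until both prongs bore it. I shifted it sideways slightly to even the load between them, then pressed it down; the last reading was 20.1 N.
- **Letting go:** I eased it forward until it met the tips, where the forward pull read about 8 N. I backed that off to about 3–5 N before opening the jaws. The highest force I read on the hook was about 20 N.

**Last checks:** The side and top pictures after release show the hoop hanging on both prongs, behind the tips and against the buffer. The force reading was near zero. The tap and cork look unmoved in the top picture. The oil can shows in place in the side picture but is hidden by the arm from above.

**What disagreed:**
- My camera-fitted position for the stand was about 3 mm off along its axis: the tips met the hoop at −121 mm, not the expected −124 mm. I went by the forces and the wrist picture there.
- The first fit of the hoop's own position was also about 5 mm off. I corrected it from a wrist picture before grasping.

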